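# Stopper the reaction block and ballast it

### The job

Take the depth rod from its stand and touch the bottom of the reaction block's blind bore with it to learn the depth; the rod goes back in its stand, fully home. Stand the teal stopper of that length in the bore, so that its top is flush with the block, then stack every closed case that is on the bench in one upright column on top of the block, largest at the bottom and smallest on top, centred on the block and square with it (long sides along the block's long side). Leave the sockets, sleeve, nut and screwdriver where they are.

Things in the scene. Friction and masses are not known exactly. Their poses are not given: they have to be found in the camera images.
- block: Dark cast-iron reaction block bolted to the bench: 130 (its x) x 120 (its y) x 72 mm high, origin at the centre of its underside. A round blind bore 41 mm across, with a 3 mm chamfer, opens in the centre of its flat top. The bore is 26, 35, 44 or 53 mm deep; which of these differs from start to start and is not told: the rod must find out (the rules call the four possible bottoms floor0 to floor3). (The bolted foot, 12 mm high, sticks out 15 mm at each x end.)
- block_mouth (a point): Centre of the bore's mouth, in the block's top face (72 mm above the bench); axes as the block's, z up.
- stand_top (a point): Grey upright rod stand fixed to the bench, 60 x 60 x 90 mm high. This point is the centre of the mouth of the 15 mm hole (84 mm deep, 2 mm chamfer) in its top, z up.
- rod: Steel depth rod, 124 mm long: plain shank 10 mm across and 80 mm long, then a ribbed round head 24 mm across and 44 mm long to hold it by; 120 g. Origin at the tip (lower end), z up the rod towards the head. At the start it hangs upright in the stand with the head's shoulder resting on the stand's top.
- rod_head (a point): Half-way up the rod's head, 102 mm above the tip and 22 mm above the shoulder.
- rod_tip (a point): The lower end of the rod.
- rack: Low red painted steel rack plate fixed to the bench, 240 (its x) x 70 x 6 mm high, origin at the centre of its underside. The four stoppers stand on it in one row along its x, about 52 mm apart, in any order.
- stopper0_mid (a point): Teal plastic end stopper, a solid cylinder 34 mm across and 26 mm long, standing on the rack; this point is its centre, half-way up, z along its axis.
- stopper1_mid (a point): Teal plastic end stopper, a solid cylinder 34 mm across and 35 mm long, standing on the rack; this point is its centre, half-way up, z along its axis.
- stopper2_mid (a point): Teal plastic end stopper, a solid cylinder 34 mm across and 44 mm long, standing on the rack; this point is its centre, half-way up, z along its axis.
- stopper3_mid (a point): Teal plastic end stopper, a solid cylinder 34 mm across and 53 mm long, standing on the rack; this point is its centre, half-way up, z along its axis.
- case0_mid (a point): Closed flat grey gauge-weight case, 96 (its x) x 66 (its y) x 34 mm high, 500 g, lying flat on the bench; this point is its centre, half-way up. May be absent (then None from the start). Which way up it lies does not matter. Of the four sizes it is number 1, counting from the largest.
- case1_mid (a point): Closed flat grey gauge-weight case, 84 (its x) x 58 (its y) x 32 mm high, 400 g, lying flat on the bench; this point is its centre, half-way up. May be absent (then None from the start). Which way up it lies does not matter. Of the four sizes it is number 2, counting from the largest.
- case2_mid (a point): Closed flat grey gauge-weight case, 72 (its x) x 50 (its y) x 30 mm high, 300 g, lying flat on the bench; this point is its centre, half-way up. May be absent (then None from the start). Which way up it lies does not matter. Of the four sizes it is number 3, counting from the largest.
- case3_mid (a point): Closed flat grey gauge-weight case, 60 (its x) x 42 (its y) x 28 mm high, 200 g, lying flat on the bench; this point is its centre, half-way up. May be absent (then None from the start). Which way up it lies does not matter. Of the four sizes it is number 4, counting from the largest.
- socket_a: Satin chrome socket, 30 mm across, 35 mm high; a bystander, origin at the centre of its underside.
- socket_b: Satin chrome socket, 38 mm across, 40 mm high; a bystander, origin at the centre of its underside.
- sleeve: Yellow adapter sleeve with a foot flange, 36 mm across, 45 mm high; a bystander, origin at the centre of its underside.
- nut: Bronze knurled nut, 36 mm across, 16 mm high; a bystander, origin at the centre of its underside.
- driver: Screwdriver lying on the mat, about 0.2 m long; a bystander, origin at the centre of its underside.
Mind the look-alikes: they are no part of the job. What is shaped like the part that bears case1_mid but brown or green is not meant. Leave any red look-alike of the part that bears stopper3_mid alone.

How it is judged (in metres and radians):
On the way, in this order (a step that is already met when the one before it is completed fails the run):
1. the rod's tip touches the bottom of the block's bore (horizontal distance between rod_tip and block_mouth below 0.017 m and z of rod_tip in the frame of block_mouth below -0.022 m and (contact force between rod and floor0 above 0.5 N or contact force between rod and floor1 above 0.5 N or contact force between rod and floor2 above 0.5 N or contact force between rod and floor3 above 0.5 N)), for 0.1 s.
2. the stopper that matches the depth stands in the bore, its top flush with the block (((horizontal distance between stopper0_mid and block_mouth below 0.006 m and z of stopper0_mid in the frame of block_mouth between -0.0155 and -0.0105 m and angle between stopper0_mid's own z axis and vertical below 0.12 rad) or (horizontal distance between stopper1_mid and block_mouth below 0.006 m and z of stopper1_mid in the frame of block_mouth between -0.02 and -0.015 m and angle between stopper1_mid's own z axis and vertical below 0.12 rad) or (horizontal distance between stopper2_mid and block_mouth below 0.006 m and z of stopper2_mid in the frame of block_mouth between -0.0245 and -0.0195 m and angle between stopper2_mid's own z axis and vertical below 0.12 rad) or (horizontal distance between stopper3_mid and block_mouth below 0.006 m and z of stopper3_mid in the frame of block_mouth between -0.029 and -0.024 m and angle between stopper3_mid's own z axis and vertical below 0.12 rad))), for 0.3 s.
At the end, for the whole second after the job is handed in: A stopper is in the bore, top within 2.5 mm of flush; the rod is upright in its stand, head within 4 mm of home; all cases present lie flat (either way up) and still in one column on the block, larger below smaller, centres within 10 mm of the bore axis, long sides within 8 degrees of the block's (((horizontal distance between stopper0_mid and block_mouth below 0.006 m and z of stopper0_mid in the frame of block_mouth between -0.0155 and -0.0105 m and angle between stopper0_mid's own z axis and vertical below 0.12 rad) or (horizontal distance between stopper1_mid and block_mouth below 0.006 m and z of stopper1_mid in the frame of block_mouth between -0.02 and -0.015 m and angle between stopper1_mid's own z axis and vertical below 0.12 rad) or (horizontal distance between stopper2_mid and block_mouth below 0.006 m and z of stopper2_mid in the frame of block_mouth between -0.0245 and -0.0195 m and angle between stopper2_mid's own z axis and vertical below 0.12 rad) or (horizontal distance between stopper3_mid and block_mouth below 0.006 m and z of stopper3_mid in the frame of block_mouth between -0.029 and -0.024 m and angle between stopper3_mid's own z axis and vertical below 0.12 rad)) and horizontal distance between rod_head and stand_top below 0.008 m and angle between rod's own z axis and vertical below 0.12 rad and z of rod_head in the frame of stand_top between 0.018 and 0.026 m and horizontal distance between each of case0_mid, case1_mid, case2_mid, case3_mid and block_mouth below 0.01 m and angle between the x axis of each of case0_mid, case1_mid, case2_mid, case3_mid and the x axis of block, either way round below 0.14 rad and height (world z) of case0_mid above 0.085 m and linear speed of each of case0, case1, case2, case3 below 0.02 m/s and ((angle between case0_mid's own z axis and vertical below 0.08 rad and z of each of case1_mid, case2_mid, case3_mid in the frame of case0_mid above 0.02 m) or (angle between case0_mid's own z axis and vertical above 3.06 rad and z of each of case1_mid, case2_mid, case3_mid in the frame of case0_mid below -0.02 m)) and height (world z) of case1_mid above 0.084 m and ((angle between case1_mid's own z axis and vertical below 0.08 rad and z of each of case2_mid, case3_mid in the frame of case1_mid above 0.02 m) or (angle between case1_mid's own z axis and vertical above 3.06 rad and z of each of case2_mid, case3_mid in the frame of case1_mid below -0.02 m)) and height (world z) of case2_mid above 0.083 m and ((angle between case2_mid's own z axis and vertical below 0.08 rad and z of case3_mid in the frame of case2_mid above 0.02 m) or (angle between case2_mid's own z axis and vertical above 3.06 rad and z of case3_mid in the frame of case2_mid below -0.02 m)) and height (world z) of case3_mid above 0.082 m and (angle between case3_mid's own z axis and vertical below 0.08 rad or angle between case3_mid's own z axis and vertical above 3.06 rad)); the robot touches nothing.
It fails at once if a socket, the sleeve, the nut or the screwdriver is moved more than 3 cm (distance of any of socket_a, socket_b, sleeve, nut, driver from where it was at the start of the episode above 0.03 m).
Of case0, case1, case2, case3 only 2 to 4 are there at a start; the rules pass over those that are not, and their reading is None.
At some moment in a run one of case2, case3 may be knocked a few centimetres aside while the robot is not near it.
It also fails if it takes over 210 s, if anything falls off the work surface, if the arm or the gripper's body presses on something with over 40 N, if the wrist force passes 120 N, or if a joint passes its speed limit or range.

### The arm

A 6-joint arm with a two-finger parallel gripper is mounted at the origin on the work surface. World frame = base frame: x ahead of the robot, y to its left, z up, the work surface at z = 0. Lengths are in mm, angles in rad, forces in N, time in s.
With the tool pointing down it reaches from about 350 to 975 mm from the base axis. Payload 7.1 kg.
Tool frame: the origin (TCP) lies at the very end of the fingers, on their centre line; the grasp point (between the pads) lies 19 mm behind it; y points along the fingers, z is the direction in which the jaws open and shut, and the axes are right-handed (so a half turn about y gives the same grasp; the last joint's range is limited). The gripper opens to 88 mm and grips with 3 to 60 N. Pads are 20 mm wide; open, the fingers measure 115 mm over their backs; the gripper's body (75 mm by 178 mm) begins 61 mm behind the grasp point.
Start: joints at [-0.019, 0.423, 1.63, -0, 1.089, -0.019], TCP at [624.984, 0.026, 222.675] pointing down, gripper open.
Joint ranges: [-3, 3], [-0.9, 2.11], [0.09, 2.58], [-1.31, 4.45], [0.11, 2.69], [-2.54, 2.54]. Speed limits (rad/s): [2.39, 2.39, 3.01, 3.14, 3.14, 3.14].

### API

Orientations are given as a rotation vector (axis times angle).
In Python, from bench import get_obs, grab_frame, camera_model, sign_off, trace gives the robot as it stands.
- The arm moves only by the shell command python3 -m crank 'ROWS'. ROWS is a JSON object of lists of equal length, an entry for each row: "linear": the shift along the tool's x, y, z in mm, a list of three; "yaw": the turn about the tool's y in degrees; "jaw": the opening in per cent of the stroke, from 0 (shut) to 100 (fully open). In form: {"linear": [[tx, ty, tz], ...], "yaw": [yaw, ...], "jaw": [jaw, ...]}. A call has 1 to 20 rows; each row is the pose to reach, as a shift and turn from the pose commanded when the call began, along the tool's axes at that moment; what a row does not reach only later rows make up. A row lasts 1/10 s, in which the tool goes at most 50 mm and 8.59 degrees, less where a joint would pass 70% of its speed; a pose out of reach is approached as far as the arm can. A call with a gripper value outside its range is refused whole. The fingers move at their own pace and stop on an object; the grip force is fixed at half the most. Time passes only in rows, so rows that repeat a pose let the fingers close. It gives the time, the measured TCP pose, the force and the opening at its end, in the units of the state.
- get_obs(): the state, without advancing time (a new reading comes with each control period).
- grab_frame(name): name is "scene" or "side" or "wrist"; returns (picture, depth): 400x640x3 uint8, blue, green, red; 400x640 float32, mm along the optical axis (not along the pixel's ray), 0 where there is no reading.
- camera_model(name): a dict with "vfov" (degrees; the focal length in pixels is half the picture's height over the tangent of half this angle, whatever the lens; pixels are square), "cx", "cy" (the principal point, pixels), "rvec" (rotation vector, rad) and "tvec" (3), from world to camera coordinates, as OpenCV has them; the wrist camera has in their place "mount" (4x4, takes a point from camera to tool coordinates, whose origin is the TCP and whose axes are the tool frame's). Camera axes: x right, y down, z forward; pixel columns grow to the right and rows downward; lengths in mm; the calibration is good to about 2 mm. A picture is of the moment at which its call begins: read the wrist's pose just before it. camera_model takes no time and is no camera call.
- sign_off(): hands the job in, once; it reports no verdict.
Trained networks look in the newest picture that a camera, given by its name, has taken for a name from the list of things; names that differ only in an ending like _2 or _b are one class to them, and where a whole thing is asked for, a point or a joint stands for the part that bears it (a point fixed in the world has none). Each returns a list of dicts, best first, with "confidence" (0 to 1); they miss things now and then, are a little off and sometimes report something else, mostly with a low value. They report only what shows in the picture. A call takes as long as a camera call. They do not tell look-alikes from the thing itself.
- trace(thing, camera): "region" (400x640 bool, what is visible of it) and "centre" ([column, row] in pixels, amid what is visible of it).
The state is a dict: "time": time; "joints": joint angles; "qd": joint speeds; "joint_efforts": joint torques, N m; "tcp_pos": TCP position; "ee_rot": TCP orientation; "ft_force": force on the tool from outside, world axes, zero at the start; "ft_torque": the same for the moment, N m; "grip_width": finger opening in mm.
Only numpy, scipy, OpenCV 4.12 (cv2) and the standard library are available. Lean on these libraries where they do the work, as an engineer would, in place of code of your own. Each camera call takes 0.05 s, during which the arm holds its last target. There are 200 camera calls.

## Working session

There is one attempt and no reset: what is moved stays moved. The work goes in short steps, Python scripts to look and compute and a shell command to move; the robot and the scene stay as the last step left them, time stands still between calls to the robot, and variables do not carry over. Pictures are saved under pics/ and viewed, on a budget of 14 in all, crops included, one or two more only if the job needs it, and the job is handed in when it is done.

```bash
mkdir -p pics; ls; python3 - <<'E'
from bench import *
import cv2,numpy as np
print(get_obs())
for n in("scene","side","wrist"):
    p,d=grab_frame(n); cv2.imwrite(f"pics/{n}0.png",p); np.save(f"{n}0.npy",d); print(n,camera_model(n))
E
```

```text
pics
{'time': 0.0, 'joints': array([-1.90013019e-02,  4.23820374e-01,  1.63071734e+00,  1.75620234e-06,
        1.08855896e+00, -1.89997081e-02]), 'qd': array([-0.00051077,  0.0006625 ,  0.00149523,  0.00066858, -0.00052854,
        0.00023843]), 'joint_efforts': array([ 1.28069914e-03, -5.44622147e+01, -2.73670936e+01,  6.42951974e-02,
        2.27214623e-02, -1.51321510e-04]), 'tcp_pos': array([6.24438459e+02, 3.60585771e-02, 2.21903723e+02]), 'ee_rot': array([-1.2102835 ,  1.21032285, -1.20846783]), 'ft_force': array([0.03624714, 0.75550161, 0.21652579]), 'ft_torque': array([-0.01223789, -0.00465956,  0.00867867]), 'grip_width': 88.09272348040986}
scene {'vfov': 42.16495373113325, 'cx': 318.02441516196313, 'cy': 202.42700575725777, 'rvec': array([ 1.73658604,  2.04365029, -0.61697611]), 'tvec': array([ 115.85012642, -384.77565139, 2033.87326574])}
side {'vfov': 44.149421825336994, 'cx': 312.03309863868765, 'cy': 204.37043834687304, 'rvec': array([ 2.38062351, -0.37570484,  0.12253406]), 'tvec': array([-527.11653834,  171.64731553, 1268.28131798])}
wrist {'vfov': 66.65683091524242, 'cx': 309.7079105494363, 'cy': 204.00973502605106, 'mount': array([[ 6.03535914e-04,  9.64010608e-01,  2.65863093e-01,
        -7.30036389e+01],
       [-1.54394022e-04, -2.65863049e-01,  9.64010796e-01,
        -1.61638671e+02],
       [ 9.99999806e-01, -6.22862809e-04, -1.16204233e-05,
        -6.10319864e-02],
       [ 0.00000000e+00,  0.00000000e+00,  0.00000000e+00,
         1.00000000e+00]])}
```

View pics/scene0.png

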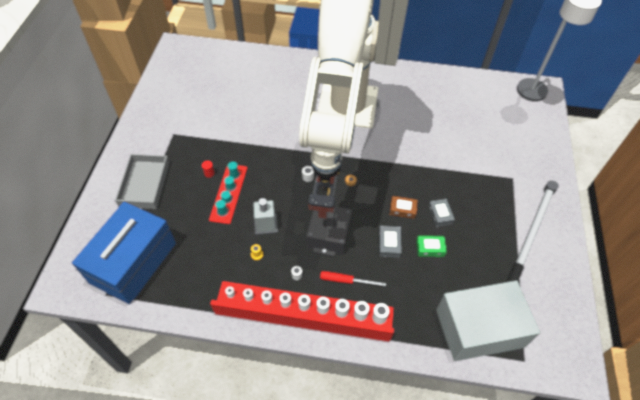

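View pics/side0.png

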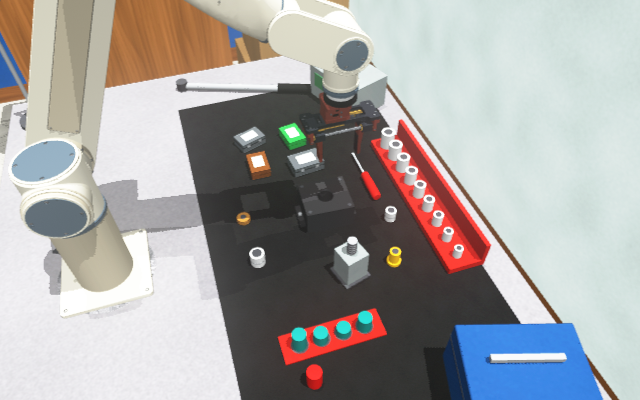

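The scene view shows grey cases at (390,240) and (441,211), with brown (404,205) and green (431,245) look-alikes. The rod and stand are at (264,212), the rack of four stoppers is at (229,190), and the red look-alike stopper is at (208,168). The block, at (328,225), is partly under the gripper. The side view agrees, with cases at (250,138) and (305,160), rod (352,245) and red stopper (314,377).

```bash
cat > h.py <<'E'
import numpy as np,cv2
from scipy.spatial.transform import Rotation as R
from bench import *
def cam(n,o=None):
    m=camera_model(n); f=200/np.tan(np.radians(m["vfov"]/2))
    if n=="wrist":
        o=o or get_obs(); T=np.eye(4); T[:3,:3]=R.from_rotvec(o["ee_rot"]).as_matrix(); T[:3,3]=o["tcp_pos"]
        M=T@m["mount"]
    else:
        W=np.eye(4); W[:3,:3]=R.from_rotvec(m["rvec"]).as_matrix(); W[:3,3]=m["tvec"]; M=np.linalg.inv(W)
    return f,m["cx"],m["cy"],M
def cloud(n,d,o=None):
    f,cx,cy,M=cam(n,o); v,u=np.mgrid[:400,:640]
    P=np.stack([(u-cx)/f*d,(v-cy)/f*d,d],-1)@M[:3,:3].T+M[:3,3]
    P[d==0]=np.nan; return P
def look(n,name=None):
    o=get_obs() if n=="wrist" else None
    p,d=grab_frame(n)
    if name: cv2.imwrite(f"pics/{name}.png",p)
    return p,d,cloud(n,d,o)
def top(P,mask,th=4,pct=90):
    "points of a region's top face: height, centre, min-area rect"
    Q=P[mask]; Q=Q[~np.isnan(Q).any(1)]; z=np.percentile(Q[:,2],pct); Q=Q[abs(Q[:,2]-z)<th]
    r=cv2.minAreaRect(Q[:,:2].astype(np.float32)); c,(w,h),a=r
    if w<h: w,h,a=h,w,a+90
    a=(a+90)%180-90
    return dict(z=round(float(np.median(Q[:,2])),1),c=np.round(c,1),size=np.round((w,h),1),ang=round(a,1),n=len(Q))
E
python3 - <<'E'
from h import *
print(R.from_rotvec(get_obs()["ee_rot"]).as_matrix().round(2))
for n in("scene","side"):
    p,d,P=look(n)
    for t in("rod","stand_top","block","rack","stopper0_mid","case0_mid","socket_a","nut","sleeve","driver"):
        for r in trace(t,n):
            if r["region"].sum()>20:
                g=r["region"]; col=p[g].mean(0).round()
                try:print(n,t,round(r["confidence"],2),np.round(r["centre"]),col,list(top(P,g).values()))
                except Exception as e:print(n,t,e)
E
```

```text
[[-0. -0.  1.]
 [-1.  0. -0.]
 [-0. -1. -0.]]
scene rod 0.54 [350. 182.] [ 69. 112. 149.] [17.1, array([373.2,  58.9]), array([35.2, 28.2]), 8.1, 40]
scene rod 0.45 [264. 205.] [161. 160. 157.] [134.8, array([ 593.6, -197.4]), array([23.7, 20.4]), 46.4, 29]
scene stand_top 0.57 [266. 219.] [144. 145. 139.] [90.9, array([ 593.3, -196.4]), array([63.9, 57.6]), 13.1, 167]
scene block 0.94 [331. 230.] [68. 68. 68.] [73.7, array([598.2,  14.7]), array([134.4, 119.8]), -3.7, 570]
scene rack 0.64 [229. 201.] [ 66.  72. 213.] [8.4, array([ 493.1, -348.7]), array([240.4,  70.2]), 0.2, 280]
scene stopper0_mid 0.63 [226. 195.] [154. 162.  52.] [34.5, array([ 522.1, -349.1]), array([24.7, 22.5]), 1.7, 29]
scene case0_mid 0.84 [392. 243.] [166. 166. 161.] [35.8, array([602.1, 214.1]), array([98.6, 63.3]), 5.5, 265]
scene socket_a 0.64 [298. 275.] [182. 183. 182.] [36.8, array([762. , -62.1]), array([27.4, 21.5]), 10.7, 32]
scene nut 0.69 [441. 212.] [155. 155. 150.] [34.3, array([464.2, 373.4]), array([84.9, 57.9]), 20.8, 188]
scene nut 0.52 [350. 179.] [ 64. 104. 137.] [16.9, array([373.2,  60.4
[... 1536 characters left out ...]
([377.1, -96. ]), array([35.7, 35.3]), -28.9, 121]
side socket_a 0.51 [389. 214.] [192. 191. 193.] [35.5, array([759. , -68.1]), array([26. , 24.7]), -12.3, 62]
side nut 0.42 [243. 215.] [ 69. 124. 166.] [17.1, array([371.3,  54. ]), array([35.8, 34. ]), -68.2, 83]
side sleeve 0.64 [395. 257.] [ 55. 181. 213.] [45.2, array([ 708.2, -201.6]), array([26.7, 23.7]), 79.7, 67]
side sleeve 0.16 [327. 203.] [63. 63. 64.] [72.5, array([594.7,  11. ]), array([128.7, 122. ]), -3.6, 1170]
side driver 0.56 [369. 185.] [ 49.  54. 228.] [25.3, array([749.7,  58.4]), array([98.5, 19.3]), 87.9, 119]
side driver 0.51 [352. 247.] [165. 164. 161.] [134.5, array([ 591.1, -200.3]), array([21.9, 21. ]), 68.7, 62]
```

```bash
python3 -m crank '{"linear":[[40,0,-6],[80,0,-13],[120,0,-20],[160,0,-26],[199,0,-32],[199,0,-32],[199,0,-32]],"yaw":[0,0,0,0,0,0,0],"jaw":[100,100,100,100,100,100,100]}'; python3 - <<'E'
from h import *
d0=np.load("wrist0.npy"); o0=dict(ee_rot=np.array([-1.2102835,1.21032285,-1.20846783]),tcp_pos=np.array([624.44,0.036,221.9]))
P=cloud("wrist",d0,o0); m=(P[...,2]>68)&(P[...,2]<78); 
if m.any(): print("block w",top(P,m)); 
p,d,P=look("wrist","w1")
for lo,hi,nm in((128,140,"rodtop"),(86,95,"stand"),):
    m=(P[...,2]>lo)&(P[...,2]<hi)&(abs(P[...,0]-592)<60)&(abs(P[...,1]+199)<60)
    print(nm,top(P,m,pct=50))
for n in("scene","side"):
    p,d,P=look(n,n+"1")
    hsv=cv2.cvtColor(p,cv2.COLOR_BGR2HSV)
    teal=((hsv[...,0]>80)&(hsv[...,0]<97)&(hsv[...,1]>120)).astype(np.uint8)
    k,l,s,c=cv2.connectedComponentsWithStats(teal)
    for i in range(1,k):
        if s[i,4]>25: print(n,c[i].round(),s[i,4],list(top(P,(l==i),pct=80,th=3).values()))
    print("block",list(top(P,(P[...,2]>69)&(P[...,2]<77)&(abs(P[...,0]-596)<90)&(abs(P[...,1]-13)<90),pct=50).values()))
    # grey boxes on mat
    m=((P[...,2]>24)&(P[...,2]<42)&(P[...,0]>330)&(P[...,0]<900)&(abs(P[...,1])<600)).astype(np.uint8)
    k,l,s,c=cv2.connectedComponentsWithStats(m)
    for i in range(1,k):
        if s[i,4]>80: print(n,c[i].round(),p[l==i].mean(0).round(),list(top(P,l==i).values()))
E
```

```text
time: 1.95
tcp_pos: [592.7, -199.6, 222.6]
ee_rot: [-1.208, 1.211, -1.21]
ft_force: [0.7, -0.3, 0.1]
grip_width: 87.8
block w {'z': 71.5, 'c': array([740.6, -26.9]), 'size': array([440.5, 309.4]), 'ang': 15.3, 'n': 16780}
rodtop {'z': 133.5, 'c': array([ 590.8, -197.9]), 'size': array([23.4, 22.9]), 'ang': 0.2, 'n': 612}
stand {'z': 89.7, 'c': array([ 590.7, -198.8]), 'size': array([60.4, 60.2]), 'ang': -74.6, 'n': 2742}
scene [231. 174.] 191 [56.4, array([ 415.1, -350.9]), array([32.9, 27. ]), 61.0, 28]
scene [223. 202.] 165 [49.8, array([ 569.7, -350.8]), array([34.6, 24.3]), -5.3, 39]
block [72.4, array([596.5,  14.8]), array([135.4, 120.1]), -3.6, 905]
scene [159. 184.] [112. 113. 112.] [39.6, array([ 496.2, -585.5]), array([199.6,  19.6]), 1.1, 53]
scene [404. 205.] [133. 158. 193.] [34.0, array([462.1, 247.8]), array([82. , 60.9]), 88.9, 167]
scene [442. 211.] [177. 177. 173.] [34.2, array([463.4, 371.2]), array([83.7, 60.7]), 21.4, 165]
scene [390. 240.] [179. 178. 174.] [36.1, array([601. , 214.1]), array([93.1, 63.7]), 5.3, 262]
scene [432. 244.] [155. 221. 138.] [34.6, arra
[... 1014 characters left out ...]
[89.8, 56.9]), 87.9, 231]
side [391. 211.] [199. 198. 199.] [35.7, array([758.7, -64.5]), array([28.2, 27.8]), -73.4, 62]
side [319. 223.] [48. 48. 48.] [39.8, array([554.5, -43.2]), array([70.9, 24.4]), -27.4, 33]
side [257. 255.] [179. 178. 176.] [40.3, array([376.1, -96.4]), array([37.9, 36. ]), 61.2, 112]
side [350. 272.] [117. 118. 113.] [39.6, array([ 579.1, -217.7]), array([83.3, 42.7]), -31.8, 43]
side [343. 328.] [195. 204.  51.] [32.5, array([ 516.2, -353.8]), array([31.8, 29.5]), 70.1, 134]
side [321. 334.] [172. 180.  50.] [40.1, array([ 462.2, -354.6]), array([32. , 31.3]), 71.1, 110]
side [450. 375.] [70. 40. 19.] [38.5, array([ 691.4, -526.3]), array([107. ,   2.1]), 72.6, 43]
```

View pics/scene1.png

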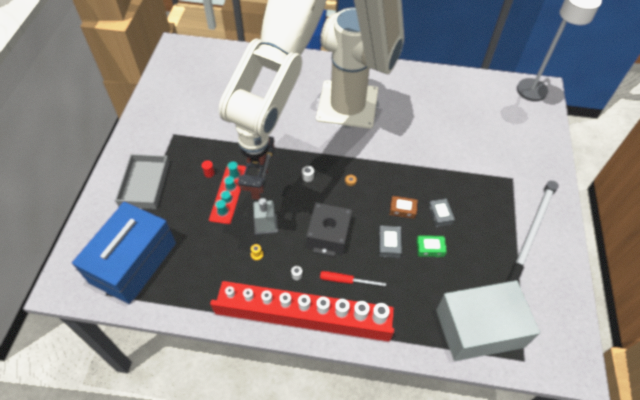

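View pics/w1.png

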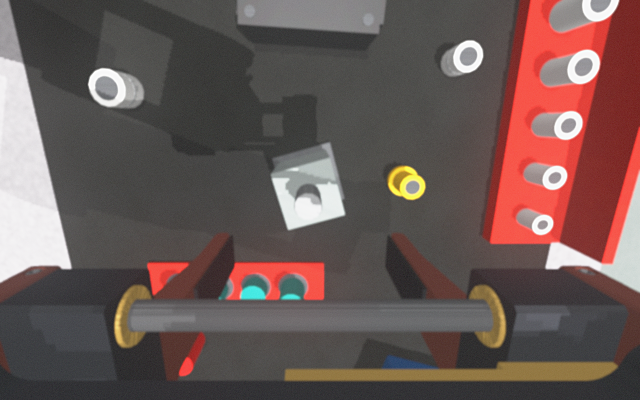

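The block is clear: its bore is empty and the only grey cases are at (442,211) and (390,240). In the wrist crop the rod head at (308,200) sits in the stand. Candidates for the rod are the sockets, which are white and at (115,90) and (465,57), and the sleeve at (407,183). I choose the rod in the grey stand. Grasping it now.

```bash
python3 -m crank '{"linear":[[0,40,-1],[0,80,-1],[0,110,-1],[0,126,-1],[0,126,-1],[0,126,-1],[0,126,-1],[0,126,-1],[0,126,-1],[0,126,-1],[0,126,-1],[0,126,-1],[0,126,-1]],"yaw":[0,0,0,0,0,0,0,0,0,0,0,0,0],"jaw":[100,100,100,100,100,0,0,0,0,0,0,0,0]}'; python3 -m crank '{"linear":[[0,-10,0],[0,-40,0],[0,-80,0],[0,-115,0],[0,-115,0],[0,-115,0]],"yaw":[0,0,0,0,0,0],"jaw":[0,0,0,0,0,0]}'; python3 - <<'E'
from h import *
o=get_obs(); print(o["tcp_pos"],o["grip_width"],o["ft_force"])
p,d,P=look("wrist","w2")
p,d,P=look("side","s2")
m=(abs(P[...,0]-591)<25)&(abs(P[...,1]+199)<25)&(P[...,2]>95)&(P[...,2]<190)
for z in range(95,190,10):
    q=P[m&(abs(P[...,2]-z)<5)]; print(z,len(q),q.mean(0).round(1) if len(q) else'')
E
```

```text
time: 3.4
tcp_pos: [591.9, -199.0, 96.7]
ee_rot: [-1.209, 1.209, -1.209]
ft_force: [-0.6, 0.2, 0.1]
grip_width: 27.2
time: 4.0
tcp_pos: [592.2, -199.0, 212.6]
ee_rot: [-1.208, 1.208, -1.21]
ft_force: [-0.0, -0.1, -1.6]
grip_width: 24.0
[ 592.18120051 -199.04191896  212.62385698] 23.99366074933954 [-0.0338406  -0.10907017 -1.64109569]
95 0 
105 0 
115 0 
125 7 [ 589.7 -203.5  126.9]
135 12 [ 590.1 -202.7  135. ]
145 9 [ 589.5 -202.2  144.7]
155 12 [ 589.8 -202.3  154.3]
165 15 [ 590.5 -203.2  165.2]
175 7 [ 588.8 -203.5  174.5]
185 15 [ 589.9 -203.3  184. ]
```

```bash
python3 -m crank '{"linear":[[-30,0,1],[-70,0,2],[-110,0,3],[-150,0,4],[-190,0,4],[-212,0,4],[-212,0,4],[-212,0,4]],"yaw":[0,0,0,0,0,0,0,0],"jaw":[0,0,0,0,0,0,0,0]}'; python3 - <<'E'
from h import *
o=get_obs();p,d,P=look("wrist","w3"); print(o["tcp_pos"],o["ft_force"])
m=(abs(P[...,2]-71.5)<4)&(abs(P[...,0]-596)<85)&(abs(P[...,1]-13)<80)
print(top(P,m,pct=50))
E
```

```text
time: 4.9
tcp_pos: [595.1, 13.1, 210.2]
ee_rot: [-1.212, 1.21, -1.207]
ft_force: [0.0, -0.0, -1.4]
grip_width: 23.5
[595.14268884  13.14541607 210.19341634] [ 0.00803844 -0.0127535  -1.36891253]
{'z': 71.6, 'c': array([595.1,  13.7]), 'size': array([130.4, 120.4]), 'ang': -3.7, 'n': 12118}
```

View pics/w3.png

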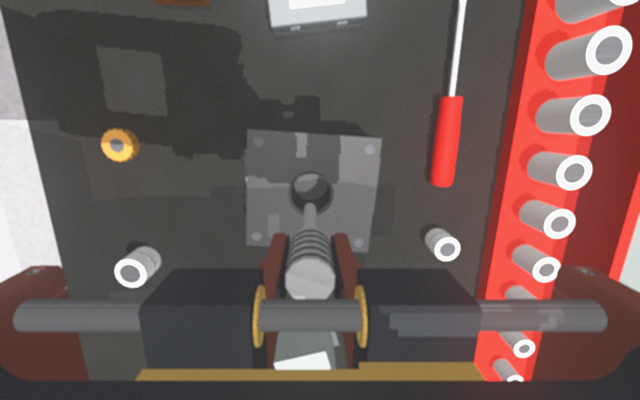

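The rod hangs in line with the bore at (312,192), shaft tip at about (310,205). Lowering.

```bash
python3 -m crank '{"linear":[[0,30,0],[0,60,0],[0,74,0],[0,74,0],[0,75,0],[0,76,0],[0,77,0],[0,78,0],[0,79,0],[0,80,0],[0,80,0]],"yaw":[0,0,0,0,0,0,0,0,0,0,0],"jaw":[0,0,0,0,0,0,0,0,0,0,0]}'
```

```text
time: 6.05
tcp_pos: [595.9, 13.1, 131.6]
ee_rot: [-1.209, 1.209, -1.209]
ft_force: [0.5, 0.6, -0.9]
grip_width: 23.4
```

```bash
python3 -m crank '{"linear":[[0,3,0],[0,5,0],[0,6,0],[0,7,0],[0,8,0],[0,9,0],[0,9,0]],"yaw":[0,0,0,0,0,0,0],"jaw":[0,0,0,0,0,0,0]}'
```

```text
time: 6.75
tcp_pos: [595.9, 13.0, 122.5]
ee_rot: [-1.209, 1.209, -1.209]
ft_force: [0.8, 0.9, -2.1]
grip_width: 23.5
```

```bash
python3 -m crank '{"linear":[[0,3,0],[0,5,0],[0,6,0],[0,7,0],[0,8,0],[0,9,0],[0,9,0]],"yaw":[0,0,0,0,0,0,0],"jaw":[0,0,0,0,0,0,0]}'
```

```text
time: 7.45
tcp_pos: [595.9, 13.0, 113.5]
ee_rot: [-1.209, 1.209, -1.209]
ft_force: [-0.5, 0.4, -0.9]
grip_width: 23.6
```

```bash
python3 -m crank '{"linear":[[0,2,0],[0,3,0],[0,4,0],[0,5,0],[0,6,0],[0,6,0]],"yaw":[0,0,0,0,0,0],"jaw":[0,0,0,0,0,0]}';python3 -m crank '{"linear":[[0,1,0],[0,2,0],[0,3,0],[0,3,0]],"yaw":[0,0,0,0],"jaw":[0,0,0,0]}'
```

```text
time: 8.05
tcp_pos: [596.1, 13.0, 108.1]
ee_rot: [-1.209, 1.209, -1.209]
ft_force: [-1.9, 0.2, 4.3]
grip_width: 23.6
time: 8.45
tcp_pos: [597.1, 13.0, 107.8]
ee_rot: [-1.208, 1.207, -1.21]
ft_force: [-6.5, 0.1, 25.3]
grip_width: 23.4
```

Contact is at a tip height of about 19 to 21 mm, with 25 N on the floor and nothing felt at the shallower levels. The bore is 53 mm deep, so I need stopper3, the tallest, at x≈412. Returning the rod.

```bash
python3 -m crank '{"linear":[[0,-20,0],[0,-60,0],[0,-107,0],[30,-107,-1],[70,-107,-2],[110,-107,-3],[150,-107,-4],[190,-107,-4],[212,-107,-4],[212,-107,-4],[212,-107,-4]],"yaw":[0,0,0,0,0,0,0,0,0,0,0],"jaw":[0,0,0,0,0,0,0,0,0,0,0]}'; python3 - <<'E'
from h import *
o=get_obs(); print(o["tcp_pos"],o["grip_width"],o["ft_force"])
p,d,P=look("side","s4")
m=(abs(P[...,0]-591)<25)&(abs(P[...,1]+199)<25)&(P[...,2]>95)&(P[...,2]<190)
for z in range(115,190,10):
    q=P[m&(abs(P[...,2]-z)<5)]; print(z,len(q),q.mean(0).round(1) if len(q) else'')
cv2.imwrite("pics/s4c.png",cv2.resize(p[150:310,260:460],None,fx=3,fy=3))
E
```

```text
time: 9.55
tcp_pos: [591.7, -199.0, 211.3]
ee_rot: [-1.209, 1.211, -1.209]
ft_force: [-0.5, 0.2, -1.2]
grip_width: 23.5
[ 591.67094815 -198.98349092  211.29614429] 23.46886931294351 [-0.5119828   0.19918575 -1.24853959]
115 0 
125 8 [ 590.3 -203.3  126.2]
135 11 [ 589.8 -203.2  135.4]
145 9 [ 590.3 -203.4  145.4]
155 18 [ 589.8 -202.1  154.6]
165 6 [ 591.5 -203.8  165.6]
175 14 [ 589.7 -203.   174.7]
185 11 [ 590.3 -203.6  185.8]
```

View pics/s4c.png

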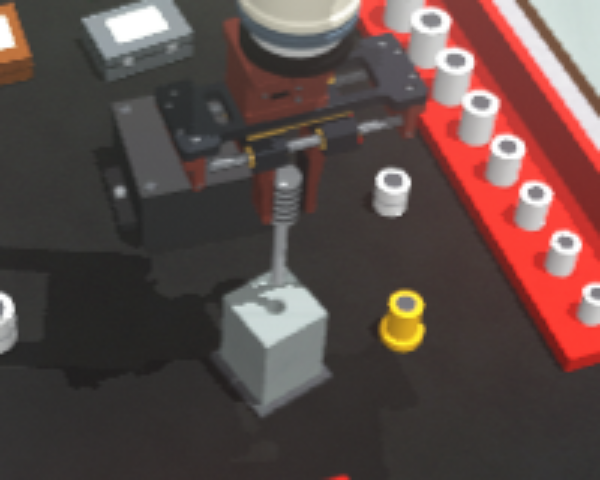

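The rod is upright over the stand hole, with its tip at crop (278,280). Lowering it to just above home, then releasing.

```bash
python3 -m crank '{"linear":[[0,25,0],[0,35,0],[0,45,0],[0,60,0],[0,80,0],[0,100,0],[0,108,0],[0,110,0],[0,111,0],[0,111,0]],"yaw":[0,0,0,0,0,0,0,0,0,0],"jaw":[0,0,0,0,0,0,0,0,0,0]}'
```

```text
time: 10.6
tcp_pos: [592.6, -199.2, 101.4]
ee_rot: [-1.209, 1.208, -1.21]
ft_force: [-0.5, -0.5, -1.4]
grip_width: 23.4
```

```bash
python3 -m crank '{"linear":[[0,1,0],[0,2,0],[0,2,0],[0,2,0],[0,2,0],[0,2,0],[0,2,0],[0,-30,0],[0,-80,0],[0,-120,0],[0,-120,0]],"yaw":[0,0,0,0,0,0,0,0,0,0,0],"jaw":[0,0,60,60,60,60,60,60,60,60,60]}'; python3 -m crank '{"linear":[[15,0,-15],[30,0,-33],[45,0,-50],[60,0,-66],[75,0,-83],[90,0,-100],[105,0,-116],[120,0,-133],[135,0,-150],[145,0,-170],[152,0,-179],[152,0,-179],[152,0,-179]],"yaw":[-8.5,-17,-25,-33.5,-42,-50,-58,-66,-74,-82,-90,-90,-90],"jaw":[60,60,60,60,60,60,60,60,60,60,60,60,60]}'; python3 - <<'E'
from h import *
o=get_obs(); print(o["tcp_pos"],o["joints"]); print(R.from_rotvec(o["ee_rot"]).as_matrix().round(3))
p,d,P=look("wrist","w5")
def teal(p,P,n):
    hsv=cv2.cvtColor(p,cv2.COLOR_BGR2HSV)
    t=((hsv[...,0]>80)&(hsv[...,0]<97)&(hsv[...,1]>100)).astype(np.uint8)
    k,l,s,c=cv2.connectedComponentsWithStats(t)
    for i in range(1,k):
        if s[i,4]>60: print(n,c[i].round(),s[i,4],list(top(P,(l==i),pct=80,th=3).values()))
teal(p,P,"w")
p,d,P=look("side","s5"); teal(p,P,"s")
m=(abs(P[...,0]-592)<40)&(abs(P[...,1]+199)<40)&(P[...,2]>128)&(P[...,2]<142); print("rod",top(P,m,pct=50))
hsv=cv2.cvtColor(p,cv2.COLOR_BGR2HSV); m=((hsv[...,0]<6)|(hsv[...,0]>174))&(hsv[...,1]>150)&(P[...,1]<-395)&(P[...,2]>20); print("red",top(P,m))
E
```

```text
time: 11.7
tcp_pos: [595.4, -200.2, 227.1]
ee_rot: [-1.204, 1.2, -1.217]
ft_force: [-0.6, -0.6, -0.3]
grip_width: 52.5
time: 13.0
tcp_pos: [413.0, -350.8, 220.3]
ee_rot: [-1.57, 0.004, -0.003]
ft_force: [-0.0, -0.2, -0.5]
grip_width: 52.8
[ 412.97967169 -350.8160927   220.26615761] [-7.26298405e-01  3.04970797e-01  1.81605178e+00  3.00055078e-04
  1.02105273e+00 -2.29266976e+00]
[[ 1.    -0.     0.005]
 [-0.005  0.001  1.   ]
 [-0.    -1.     0.001]]
w [310. 187.] 718 [58.7, array([ 411.5, -350.4]), array([31.2, 30.6]), 61.4, 653]
w [309. 224.] 558 [40.7, array([ 460.9, -351.4]), array([31. , 30.2]), 89.9, 522]
w [310. 263.] 489 [31.6, array([ 515.2, -351.3]), array([30.8, 30.6]), 60.0, 456]
w [309. 291.] 293 [43.0, array([ 553.8, -352.6]), array([24.1,  4.9]), -89.6, 47]
s [364. 321.] 278 [50.4, array([ 567.6, -354.2]), array([32.8, 30.5]), -65.7, 140]
s [343. 330.] 218 [32.8, array([ 515.6, -353.2]), array([32. , 29.3]), -89.2, 117]
s [299. 339.] 320 [59.4, array([ 411.2, -353.1]), array([31.5, 28.5]), 73.6, 137]
s [320. 336.] 245 [41.2, array([ 461.2, -354.3]), array([32.4, 29.1]), 71.3, 133]
rod {'z': 134.1, 'c': array([ 591.6, -200.7]), 'size': array([24.4, 22. ]), 'ang': 41.7, 'n': 73}
red {'z': 53.4, 'c': array([ 418.9, -441.6]), 'size': array([32. , 31.5]), 'ang': -4.4, 'n': 175}
```

View pics/w5.png

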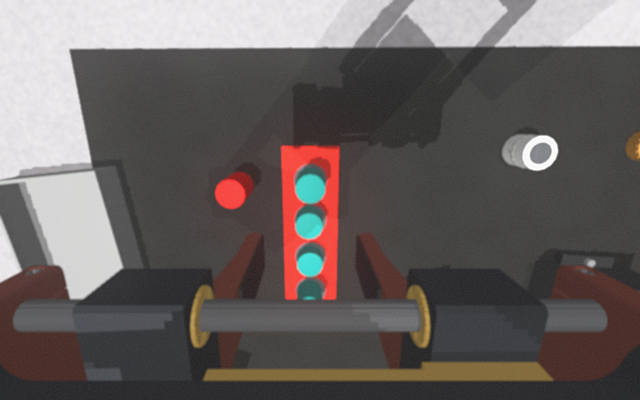

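The chosen stopper is the teal one at (310,187), 59 mm high including the rack. The red look-alike at (231,194) is clear of the fingers. The rod is home, with its head top at 134 mm.

```bash
python3 -m crank '{"linear":[[0,45,0],[0,90,0],[0,135,0],[0,165,0],[-1,176,0],[-1,176,0],[-1,176,0],[-1,176,0],[-1,176,0],[-1,176,0],[-1,176,0],[-1,176,0],[-1,176,0]],"yaw":[0,0,0,0,0,0,0,0,0,0,0,0,0],"jaw":[60,60,60,60,60,60,0,0,0,0,0,0,0]}'; python3 -m crank '{"linear":[[0,-10,0],[0,-50,0],[0,-95,0],[0,-95,0],[0,-95,0]],"yaw":[0,0,0,0,0],"jaw":[0,0,0,0,0]}'
```

```text
time: 14.4
tcp_pos: [412.9, -351.7, 46.2]
ee_rot: [-1.573, -0.002, -0.002]
ft_force: [0.1, 1.3, 8.0]
grip_width: 33.7
time: 14.9
tcp_pos: [412.5, -351.5, 141.3]
ee_rot: [-1.573, -0.002, -0.002]
ft_force: [0.0, -0.3, -1.2]
grip_width: 33.4
```

```bash
python3 -m crank '{"linear":[[12,-10,24],[30,-20,60],[49,-20,97],[67,-20,134],[86,-20,170],[104,-20,207],[122,-20,243],[141,-20,280],[159,-20,316],[173,-20,345],[183,-20,365],[183,-20,365],[183,-20,365],[183,-20,365]],"yaw":[0,0,0,0,0,0,0,0,0,0,0,0,0,0],"jaw":[0,0,0,0,0,0,0,0,0,0,0,0,0,0]}'; python3 - <<'E'
from h import *
o=get_obs(); print(o["tcp_pos"],o["joints"],o["grip_width"])
p,d,P=look("wrist","w6")
m=(abs(P[...,2]-71.5)<3)&(abs(P[...,0]-596)<85)&(abs(P[...,1]-13)<80)
print(top(P,m,pct=50))
p,d,P=look("side","s6");p2,d2,P2=look("scene","sc6")
cv2.imwrite("pics/m6.png",np.hstack([cv2.resize(p[120:260,220:400],(540,420)),cv2.resize(p2[160:270,270:370],(382,420))])[:,:800])
for n,pp,PP in(("side",p,P),("scene",p2,P2)):
    hsv=cv2.cvtColor(pp,cv2.COLOR_BGR2HSV); t=(hsv[...,0]>80)&(hsv[...,0]<97)&(hsv[...,1]>100)&(PP[...,2]>90)
    q=PP[t]; print(n,len(q),q.mean(0).round(1),q.min(0).round(1),q.max(0).round(1))
E
```

```text
time: 16.3
tcp_pos: [593.8, 13.2, 158.7]
ee_rot: [-1.571, 0.002, 0.001]
ft_force: [0.9, -0.2, -0.8]
grip_width: 33.2
[593.83190871  13.17928431 158.7309795 ] [ 2.26131035e-03  4.58278293e-01  1.74461229e+00 -2.54121935e-04
  9.40903118e-01 -1.56764574e+00] 33.236779956879374
{'z': 71.7, 'c': array([595.7,  14. ]), 'size': array([130.2, 120.5]), 'ang': -3.8, 'n': 13644}
side 135 [586.4   2.5 145.3] [576.8 -13.6 118.1] [605.1  29.3 175.2]
scene 169 [601.2  13.4 157.6] [577.6  -2.8 115.6] [613.4  30.  180.8]
```

View pics/w6.png

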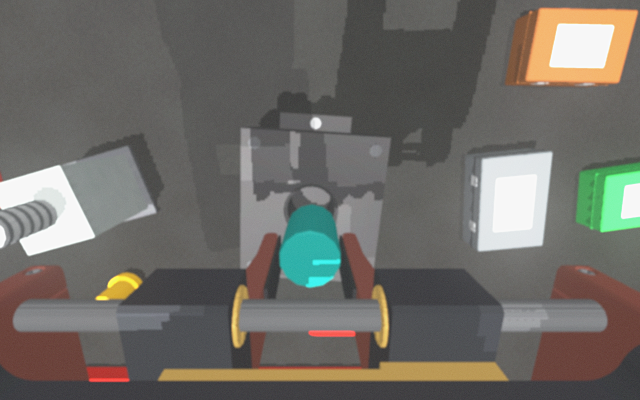

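```bash
python3 -m crank '{"linear":[[0,20,0],[1,40,1],[1,40,1],[1,40,1],[1,40,1]],"yaw":[0,0,0,0,0],"jaw":[0,0,0,0,0]}';  python3 -c "
from bench import *
print(get_obs()['tcp_pos'])"; python3 -m crank '{"linear":[[0,6,0],[0,10,0],[0,14,0],[0,18,0],[0,18,0]],"yaw":[0,0,0,0,0],"jaw":[0,0,0,0,0]}'
```

```text
time: 16.95
tcp_pos: [596.6, 14.7, 120.7]
ee_rot: [-1.571, -0.001, -0.001]
ft_force: [0.5, -0.5, -0.0]
grip_width: 33.2
[596.5758059   14.7119867  120.70070584]
time: 17.45
tcp_pos: [595.5, 15.0, 100.9]
ee_rot: [-1.571, 0.001, 0.001]
ft_force: [-0.8, 0.8, -0.8]
grip_width: 33.1
```

```bash
python3 -m crank '{"linear":[[0,6,-1],[0,12,-1],[0,18,-1],[0,22,-1],[0,24,-1],[0,24,-1]],"yaw":[0,0,0,0,0,0],"jaw":[0,0,0,0,0,0]}'
```

```text
time: 18.05
tcp_pos: [595.8, 14.0, 77.3]
ee_rot: [-1.571, 0.001, 0.0]
ft_force: [-0.1, -0.8, -0.9]
grip_width: 33.3
```

Release it so it drops into the bore, back off upward and look.

```bash
python3 -m crank '{"linear":[[0,0,0],[0,0,0],[0,0,0],[0,0,0],[0,-20,0],[0,-60,0],[0,-110,0],[-30,-140,20],[-60,-140,60],[-60,-140,60]],"yaw":[0,0,0,0,0,0,0,0,0,0],"jaw":[60,60,60,60,60,80,100,100,100,100]}'; python3 - <<'E'
from h import *
for n in("wrist","side","scene"):
    p,d,P=look(n,n[:2]+"7")
    hsv=cv2.cvtColor(p,cv2.COLOR_BGR2HSV); t=(hsv[...,0]>80)&(hsv[...,0]<97)&(hsv[...,1]>100)&(abs(P[...,0]-596)<80)&(abs(P[...,1]-13)<80)
    print(n,t.sum(),list(top(P,t,pct=60).values()) if t.sum()>10 else '', "block",list(top(P,(P[...,2]>69)&(P[...,2]<77)&(abs(P[...,0]-596)<90)&(abs(P[...,1]-13)<90),pct=50).values()))
    m=((P[...,2]>24)&(P[...,2]<42)&(P[...,0]>330)&(P[...,0]<700)&(P[...,1]>120)&(P[...,1]<600)).astype(np.uint8)
    k,l,s,c=cv2.connectedComponentsWithStats(m)
    for i in range(1,k):
        if s[i,4]>80: print("  ",c[i].round(),p[l==i].mean(0).round(),list(top(P,l==i).values()))
E
```

```text
time: 19.05
tcp_pos: [533.2, 76.8, 218.9]
ee_rot: [-1.57, -0.002, 0.002]
ft_force: [-0.5, -0.1, -0.9]
grip_width: 86.8
wrist 823 [71.5, array([595.4,  16. ]), array([33. , 32.7]), -54.6, 697] block [71.7, array([596. ,  13.8]), array([131.3, 120.3]), -3.7, 9745]
   [574. 119.] [213. 211. 207.] [32.1, array([461. , 372.7]), array([83.9, 59.8]), 20.2, 4149]
   [462. 119.] [146. 177. 218.] [32.0, array([460. , 246.7]), array([84.5, 58. ]), 88.8, 4094]
   [423. 227.] [220. 219. 215.] [34.0, array([599.6, 212.2]), array([95.3, 66.2]), 5.6, 2870]
   [525. 233.] [179. 240. 155.] [32.1, array([595.3, 343.9]), array([85.1, 58.4]), -81.3, 3065]
side 127 [71.4, array([594.8,  15. ]), array([36.2, 35.7]), 78.4, 103] block [72.2, array([595.7,  11.8]), array([130.9, 125.1]), -3.7, 1416]
   [249. 137.] [182. 179. 174.] [32.7, array([460.3, 368.1]), array([83.9, 57.8]), 17.8, 233]
   [306. 160.] [177. 175. 169.] [34.4, array([599.5, 208.8]), array([96.4, 69.5]), 6.2, 336]
   [258. 162.] [115. 142. 180.] [33.1, array([459.7, 244.2]), array([85.8, 57.3]), 88.2, 254]
scene 103 [71.1, array([597.4,  16.9]), array([33.3, 30.7]), -59.4, 66] block [72.1, array([596.6,  14.6]), array([134.6, 120.1]), -3.5, 948]
   [404. 205.] [124. 147. 178.] [33.8, array([464.1, 247.4]), array([83.5, 62.3]), 88.9, 205]
   [442. 211.] [178. 178. 173.] [34.6, array([464.5, 371.8]), array([82.9, 57.8]), 20.3, 160]
   [390. 240.] [180. 180. 175.] [36.6, array([601.8, 213.9]), array([96.7, 63.4]), 5.4, 251]
   [432. 244.] [155. 221. 138.] [34.0, array([597.1, 345.8]), array([82. , 59.5]), -81.1, 211]
```

View pics/wr7.png

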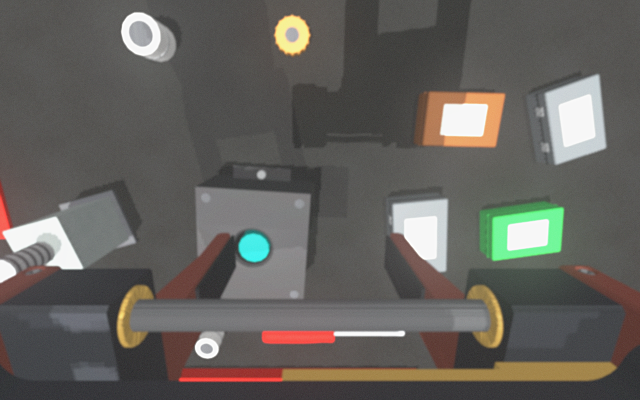

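The stopper sits flush in the bore at (254,247), 71.5 mm against the block's 71.7 mm, and is about 2 mm off centre. Case0 is the grey one at (420,230) and case1 the grey one at (572,120). The brown at (462,119) and green at (525,233) stay put. Now case0.

```bash
python3 -m crank '{"linear":[[15,0,35],[30,0,70],[50,0,105],[65,0,137],[65,30,137],[65,60,137],[65,90,137],[65,90,137],[65,90,137]],"yaw":[-2,-4,-5.5,-5.5,-5.5,-5.5,-5.5,-5.5,-5.5],"jaw":[100,100,100,100,100,100,100,100,100]}'; python3 - <<'E'
from h import *
for i in range(3): 
    o=get_obs(); print(o["tcp_pos"].round(1),end=' ')
M=R.from_rotvec(o["ee_rot"]).as_matrix(); print(M.round(3))
print("to case0 tool:",(M.T@(np.array([600,211.7,8])-o["tcp_pos"])).round(1))
E
```

```text
time: 20.1
tcp_pos: [601.5, 210.3, 127.2]
ee_rot: [-1.57, -0.073, 0.076]
ft_force: [-0.1, 0.0, 0.2]
grip_width: 87.9
[601.5 210.3 127.2] [601.5 210.3 127.2] [601.5 210.3 127.2] [[ 0.995 -0.001 -0.095]
 [ 0.095 -0.001  0.995]
 [-0.001 -1.    -0.   ]]
to case0 tool: [ -1.2 119.2   1.6]
```

```bash
python3 -m crank '{"linear":[[-1,40,1.5],[-1,80,1.5],[-1,105,1.5],[-1,119,1.5],[-1,119,1.5],[-1,119,1.5],[-1,119,1.5],[-1,119,1.5],[-1,119,1.5],[-1,119,1.5]],"yaw":[0,0,0,0,0,0,0,0,0,0],"jaw":[100,100,100,100,100,0,0,0,0,0]}'; python3 -m crank '{"linear":[[0,0,0],[0,-10,0],[0,-50,0],[0,-100,0],[0,-125,0],[0,-125,0],[0,-125,0]],"yaw":[0,0,0,0,0,0,0],"jaw":[0,0,0,0,0,0,0]}'; python3 - <<'E'
from h import *
o=get_obs(); M=R.from_rotvec(o["ee_rot"]).as_matrix(); print(o["tcp_pos"],M.round(3))
print("to block tool:",(M.T@(np.array([596,13.8,150])-o["tcp_pos"])).round(1))
for n in("side","scene"):
    p,d,P=look(n,n[:2]+"8")
    m=(abs(P[...,0]-600)<90)&(abs(P[...,1]-212)<60)&(P[...,2]>140)&(P[...,2]<175)&(p.min(2)>130); print(n,m.sum(),top(P,m,pct=50))
E
```

```text
time: 21.1
tcp_pos: [600.9, 212.8, 10.3]
ee_rot: [-1.569, -0.077, 0.074]
ft_force: [0.1, -0.1, 7.1]
grip_width: 65.9
time: 21.8
tcp_pos: [599.1, 212.2, 133.2]
ee_rot: [-1.57, -0.075, 0.076]
ft_force: [0.3, -0.3, -6.6]
grip_width: 65.9
[599.06401994 212.1768289  133.18949597] [[ 0.995 -0.001 -0.096]
 [ 0.096 -0.     0.995]
 [-0.001 -1.    -0.   ]]
to block tool: [ -22.1  -16.8 -197.2]
side 100 {'z': 157.1, 'c': array([607.5, 206.9]), 'size': array([81.2, 39.3]), 'ang': -13.5, 'n': 87}
scene 180 {'z': 155.2, 'c': array([605.8, 214.3]), 'size': array([48.3, 44.3]), 'ang': -0.4, 'n': 151}
```

```bash
python3 -m crank '{"linear":[[-2,-5,-20],[-6,-10,-50],[-10,-10,-90],[-14,-10,-130],[-18,-10,-165],[-21,-10,-190],[-22,-10,-197],[-22,-10,-197],[-22,-10,-197],[-22,-10,-197]],"yaw":[1,2,4,6,7,8,9.2,9.2,9.2,9.2],"jaw":[0,0,0,0,0,0,0,0,0,0]}'; python3 - <<'E'
from h import *
o=get_obs(); M=R.from_rotvec(o["ee_rot"]).as_matrix(); print(o["tcp_pos"],M.round(3))
print("to block tool:",(M.T@(np.array([596,13.8,82])-o["tcp_pos"])).round(1))
p,d,P=look("wrist","w9")
m=(abs(P[...,0]-596)<70)&(abs(P[...,1]-14)<60)&(P[...,2]>155)&(P[...,2]<175); print(m.sum(),top(P,m,pct=50))
E
```

```text
time: 22.9
tcp_pos: [596.6, 15.4, 143.1]
ee_rot: [-1.57, 0.05, -0.049]
ft_force: [-0.8, 0.2, -5.5]
grip_width: 65.7
[596.61244908  15.40226239 143.12594614] [[ 0.998 -0.001  0.063]
 [-0.063  0.     0.998]
 [-0.001 -1.     0.   ]]
to block tool: [-0.5 61.1 -1.6]
20108 {'z': 166.6, 'c': array([595.7,  15.5]), 'size': array([96.7, 83.8]), 'ang': -3.9, 'n': 19272}
```

View pics/w9.png

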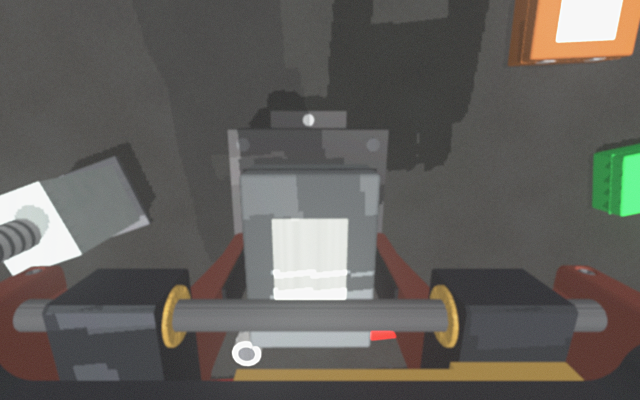

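Case0 is held level and square over the block, top face centred at (310,258). Setting it down.

```bash
python3 -m crank '{"linear":[[0,20,-1.5],[0,40,-1.5],[0,52,-1.5],[0,57,-1.5],[0,59,-1.5],[0,60,-1.5],[0,60,-1.5],[0,60,-1.5]],"yaw":[0,0,0,0,0,0,0,0],"jaw":[0,0,0,0,0,0,0,0]}'
```

```text
time: 23.75
tcp_pos: [597.2, 12.7, 84.4]
ee_rot: [-1.57, 0.05, -0.052]
ft_force: [-0.3, -0.4, -4.6]
grip_width: 66.2
```

```bash
python3 -m crank '{"linear":[[0,1,0],[0,2,0],[0,2.5,0],[0,2.5,0]],"yaw":[0,0,0,0],"jaw":[0,0,0,0]}'
```

```text
time: 24.15
tcp_pos: [597.0, 12.7, 82.2]
ee_rot: [-1.57, 0.05, -0.051]
ft_force: [-4.1, -0.2, 4.9]
grip_width: 65.5
```

```bash
python3 -m crank '{"linear":[[0,0,0],[0,0,0],[0,0,0],[0,-20,0],[0,-60,0],[0,-100,0],[0,-120,0],[0,-120,0]],"yaw":[0,0,0,0,0,0,0,0],"jaw":[100,100,100,100,100,100,100,100]}'; python3 - <<'E'
from h import *
p,d,P=look("wrist","w10")
m=(abs(P[...,0]-596)<70)&(abs(P[...,1]-14)<60)&(abs(P[...,2]-106)<4); print(m.sum(),top(P,m,pct=50))
E
python3 -m crank '{"linear":[[-12,0,26],[-26,0,60],[-42,0,94],[-58,0,128],[-73,0,162],[-89,0,196],[-104,0,230],[-120,0,264],[-135,0,298],[-148,0,328],[-158,0,349],[-158,40,349],[-158,80,349],[-158,80,349],[-158,80,349]],"yaw":[-2,-5,-8,-11,-14,-17,-20,-22,-24,-24,-24,-24,-24,-24,-24],"jaw":[100,100,100,100,100,100,100,100,100,100,100,100,100,100,100]}'; python3 - <<'E'
from h import *
for n in("side","scene"):
    p,d,P=look(n,n[:2]+"10")
    m=(abs(P[...,0]-596)<70)&(abs(P[...,1]-14)<60)&(abs(P[...,2]-106)<5); print(n,m.sum(),list(top(P,m,pct=50).values()))
    m=(abs(P[...,0]-462)<70)&(abs(P[...,1]-372)<60)&(abs(P[...,2]-32)<5); print(n,m.sum(),list(top(P,m,pct=50).values()))
o=get_obs(); M=R.from_rotvec(o["ee_rot"]).as_matrix(); print(o["tcp_pos"],M.round(3))
print("to case1 tool:",(M.T@(np.array([461.5,371.5,7.5])-o["tcp_pos"])).round(1))
E
```

```text
time: 24.95
tcp_pos: [599.0, 12.7, 204.7]
ee_rot: [-1.57, 0.045, -0.056]
ft_force: [-1.2, 0.1, 0.1]
grip_width: 87.9
7724 {'z': 105.8, 'c': array([596.3,  12.7]), 'size': array([96.3, 66.2]), 'ang': -3.5, 'n': 7724}
time: 26.5
tcp_pos: [460.7, 370.5, 119.8]
ee_rot: [-1.555, -0.275, 0.281]
ft_force: [1.1, 0.7, -0.2]
grip_width: 87.7
side 674 [106.2, array([595.5,  11. ]), array([97.5, 71. ]), -2.5, 641]
side 321 [32.1, array([462.1, 369. ]), array([86.3, 64.9]), 19.8, 296]
scene 493 [105.7, array([597.7,  13.6]), array([99.6, 65.9]), -3.4, 428]
scene 320 [31.7, array([462.2, 372.8]), array([89. , 59.5]), 19.6, 289]
[462.40404846 371.5457633  122.30811532] [[ 0.938  0.001 -0.347]
 [ 0.347  0.001  0.938]
 [ 0.001 -1.     0.   ]]
to case1 tool: [ -1.  114.8   0.2]
```

```bash
python3 -m crank '{"linear":[[0,40,0],[0,80,0],[0,103,0],[0,113,0],[0,113,0],[0,113,0],[0,113,0],[0,113,0],[0,113,0],[0,113,0],[0,113,0]],"yaw":[0,0,0,0,0,0,0,0,0,0,0],"jaw":[100,100,100,100,100,0,0,0,0,0,0]}'; python3 -m crank '{"linear":[[0,0,0],[0,-10,0],[0,-50,0],[0,-100,0],[0,-150,0],[0,-160,0],[0,-160,0],[0,-160,0]],"yaw":[0,0,0,0,0,0,0,0],"jaw":[0,0,0,0,0,0,0,0]}'; python3 - <<'E'
from h import *
o=get_obs(); M=R.from_rotvec(o["ee_rot"]).as_matrix(); print(o["tcp_pos"],M.round(3))
print("to block tool:",(M.T@(np.array([596,13.2,170])-o["tcp_pos"])).round(1))
E
```

```text
time: 27.7
tcp_pos: [462.1, 372.0, 9.2]
ee_rot: [-1.552, -0.279, 0.277]
ft_force: [-1.2, 0.6, 6.0]
grip_width: 57.7
time: 28.5
tcp_pos: [460.5, 370.3, 166.7]
ee_rot: [-1.554, -0.276, 0.28]
ft_force: [-0.7, 0.1, -3.8]
grip_width: 57.8
[460.48049764 370.25416201 166.65597407] [[ 0.938 -0.002 -0.347]
 [ 0.347 -0.002  0.938]
 [-0.003 -1.    -0.001]]
to block tool: [   3.2   -3.  -381.9]
```

```bash
python3 -m crank '{"linear":[[0,0,-20],[0,0,-55],[0,0,-95],[1,0,-135],[1,0,-175],[1,0,-215],[2,0,-255],[2,0,-295],[2,0,-330],[2,0,-360],[2,0,-378],[2,0,-382],[2,0,-382],[2,0,-382],[2,0,-382]],"yaw":[2,4,7,10,12,15,17,19,21,23,24,24,24,24,24],"jaw":[0,0,0,0,0,0,0,0,0,0,0,0,0,0,0]}'; python3 - <<'E'
from h import *
o=get_obs(); M=R.from_rotvec(o["ee_rot"]).as_matrix(); print(o["tcp_pos"],M.round(3))
p,d,P=look("wrist","w11")
m=(abs(P[...,0]-596)<60)&(abs(P[...,1]-14)<42)&(P[...,2]>180)&(P[...,2]<198)&(p.min(2)>90); print(m.sum(),top(P,m,pct=50))
print("to block tool:",(M.T@(np.array([596,13.3,0])-o["tcp_pos"])).round(1))
E
```

```text
time: 30.0
tcp_pos: [595.5, 14.9, 168.0]
ee_rot: [-1.57, 0.05, -0.049]
ft_force: [0.9, 0.6, -3.1]
grip_width: 57.6
[595.48154806  14.89269758 168.00881648] [[ 0.998 -0.001  0.063]
 [-0.063  0.     0.998]
 [-0.001 -1.     0.   ]]
13845 {'z': 190.5, 'c': array([594.6,  14.9]), 'size': array([84.6, 58.3]), 'ang': -3.9, 'n': 13725}
to block tool: [  0.7 168.   -1.6]
```

View pics/w11.png

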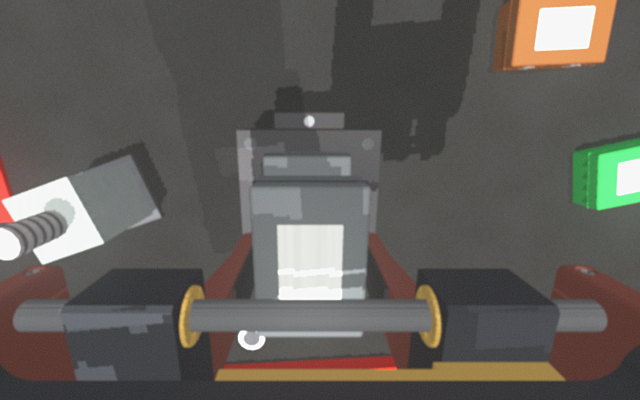

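Case1 is held level, centred at (309,260) above case0. Setting it down.

```bash
python3 -m crank '{"linear":[[1,20,-1.5],[1,38,-1.5],[1,46,-1.5],[1,49,-1.5],[1,50,-1.5],[1,51,-1.5],[1,52,-1.5],[1,52,-1.5]],"yaw":[0,0,0,0,0,0,0,0],"jaw":[0,0,0,0,0,0,0,0]}'; python3 -m crank '{"linear":[[0,0.5,0],[0,1,0],[0,1,0]],"yaw":[0,0,0],"jaw":[0,0,0]}'
```

```text
time: 30.85
tcp_pos: [597.1, 12.0, 116.6]
ee_rot: [-1.57, 0.05, -0.051]
ft_force: [0.7, 0.4, -3.0]
grip_width: 58.0
time: 31.15
tcp_pos: [597.0, 12.0, 115.3]
ee_rot: [-1.57, 0.05, -0.051]
ft_force: [-0.7, -0.5, -2.8]
grip_width: 57.7
```

```bash
python3 -m crank '{"linear":[[0,0.7,0],[0,1.4,0],[0,1.4,0]],"yaw":[0,0,0],"jaw":[0,0,0]}'
```

```text
time: 31.45
tcp_pos: [597.0, 12.0, 115.2]
ee_rot: [-1.57, 0.051, -0.051]
ft_force: [-5.4, -0.6, 9.2]
grip_width: 57.8
```

Contact. Release, retreat, and check everything.

```bash
python3 -m crank '{"linear":[[0,-1,0],[0,-1,0],[0,-1,0],[0,-20,0],[0,-60,0],[0,-100,0],[0,-110,0],[-40,-110,0],[-80,-110,0],[-100,-110,0],[-100,-110,0]],"yaw":[0,0,0,0,0,0,0,0,0,0,0],"jaw":[100,100,100,100,100,100,100,100,100,100,100]}'; python3 - <<'E'
from h import *
print(get_obs()["tcp_pos"])
for n in("wrist","side","scene"):
    p,d,P=look(n,n[:2]+"12")
    for nm,x,y,z,w in(("case1",596,13,138,60),("rod",592,-199,134,20),("case0",596,13,106,60),("stand",592,-199,90,45)):
        m=(abs(P[...,0]-x)<w)&(abs(P[...,1]-y)<w)&(abs(P[...,2]-z)<5)
        if m.sum()>20: print(n,nm,list(top(P,m,pct=50).values()))
    for t in("socket_a","sleeve","nut","driver"):
        for r in trace(t,n)[:2]:
            if n!="wrist" and r["region"].sum()>20: print("  ",t,round(r["confidence"],2),list(top(P,r["region"]).values())[:2])
E
```

```text
time: 32.55
tcp_pos: [494.1, 18.7, 223.0]
ee_rot: [-1.57, 0.053, -0.048]
ft_force: [-0.2, -1.3, -0.3]
grip_width: 88.3
[494.12207793  18.65990284 223.01158486]
wrist case1 [137.6, array([596.1,  12.2]), array([85.2, 58.1]), -3.5, 2937]
wrist case0 [105.5, array([595. ,  13.1]), array([94.5, 65.5]), -3.2, 669]
wrist stand [88.9, array([ 557.6, -187.7]), array([26.9,  8.3]), 86.2, 107]
side case1 [138.0, array([595.6,   9. ]), array([83.9, 63.2]), -4.7, 509]
side rod [133.3, array([ 591.5, -200. ]), array([24.4, 22.3]), -67.0, 74]
side case0 [105.7, array([586.8,  -6.6]), array([111. ,  57.7]), -28.9, 152]
side stand [90.2, array([ 591.5, -200.2]), array([62.5, 62.1]), 15.1, 381]
   socket_a 0.52 [35.1, array([759.2, -66.8])]
   socket_a 0.5 [40.4, array([376.9, -96.4])]
   sleeve 0.68 [45.1, array([ 710. , -202.4])]
   nut 0.69 [17.1, array([372.1,  55.5])]
   driver 0.67 [24.9, array([751.1,  57.7])]
   driver 0.46 [105.9, array([585.4, -13.9])]
scene case1 [137.8, array([597.4,  12.9]), array([89.4, 58.2]), -3.9, 365]
scene rod [133.5, array([ 593.4, -198.3]), array([23.8, 22.6]), -27.4, 38]
scene case0 [106.3, array([597.7,  13.5]), array([97.2, 65. ]), -3.5, 89]
scene stand [90.0, array([ 592.1, -197.2]), array([65.1, 59.7]), 16.6, 181]
   sleeve 0.5 [45.5, array([ 711.5, -199.2])]
   nut 0.49 [18.1, array([374.8,  58.3])]
   driver 0.74 [24.9, array([754.8,  84.3])]
```

View pics/si12.png

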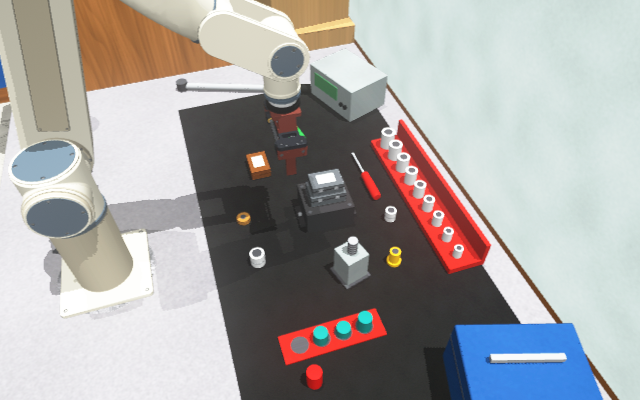

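The side view shows both cases stacked on the block at (327,190), the rod home in its stand at (352,247), and the bystanders unmoved. No other grey case is visible. Handing in.

```bash
python3 -c "
from bench import *
print(sign_off())"
```

```text
the job is handed in; nothing more can be done
None
```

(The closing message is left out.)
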